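Shut the recipe box and hold a spring clip gaping over its card

ROBOT

A 6-joint arm with a two-finger parallel gripper is mounted at the origin on the work surface. World frame = base frame: x ahead of the robot, y to its left, z up, the work surface at z = 0. Lengths are in mm, angles in rad, forces in N, time in s.
With the tool pointing down it reaches from about 300 to 775 mm from the base axis. Payload 14.6 kg.
Tool frame: the origin (TCP) lies midway between the tips of the shut fingers; the grasp point (between the pads) lies behind it (manip.grip_depth is the z of the grasp point in the tool frame, in mm); z points along the fingers, y is the line along which they close (so a half turn about z gives the same grasp; the last joint's range is limited). The gripper opens to 94 mm and grips with 3 to 60 N. Pads are 16 mm wide; open, the fingers measure 119 mm over their backs; the gripper's body (75 mm by 177 mm) begins 78 mm behind the grasp point.
Start: joints at [1.233, 0.3, 1.521, -0, 1.321, -0.067], TCP at [147.124, 529.947, 185.346] pointing down, gripper open.
Joint ranges: [-3.03, 3.03], [-0.79, 2.21], [0.23, 2.52], [-1.04, 4.18], [0, 3.07], [-2.55, 2.55]. Speed limits (rad/s): [2.22, 2.22, 2.57, 3.14, 3.14, 3.14].

INTERFACE

Orientations are given as [roll, pitch, yaw] about the fixed x, y, z axes, in that order (R = Rz(yaw) Ry(pitch) Rx(roll)).
In Python, from cell import manip gives the robot as it stands.
- The arm moves only by the tool inch_along, called after "Emit:" by a JSON object that holds its "method" and its "body", one argument or row to a line. Schema: {"type":"object","properties":{"motion":{"type":"array","items":{"type":"number"},"minItems":6,"maxItems":30},"jaw":{"type":"number"},"clamp_n":{"type":"number"},"only":{"type":"string"},"quiet":{"type":"boolean"},"lines":{"type":"string"}},"required":["motion"],"additionalProperties":false}. motion is one flat list of numbers that holds 1 to 5 rows one after another, with no inner brackets; each row has 6 numbers: dx, dy, dz in units of 20 mm, then a rotation vector rx, ry, rz in units of 0.25 rad; each row is the pose to reach, as a shift and turn from the pose commanded when the call began, along the tool's axes at that moment; what a row does not reach only later rows make up. A row lasts 1/10 s, in which the tool goes at most 50 mm and 0.15 rad, less where a joint would pass 70% of its speed; a pose out of reach is approached as far as the arm can. jaw is the finger opening in mm, set as the call begins (left out keeps the last). The fingers move at their own pace and stop on an object; clamp_n is the grip in N (left out, the last holds). Time passes only in rows, so rows that do not move let the fingers close. The tool returns the time, the measured TCP pose, the force, the opening and the grip force at its end. only (a regular expression) keeps the lines of the reply that match it, lines (a string "A,B") keeps lines A to B, and quiet returns only ok. Input that does not fit is refused with a message, and nothing moves.
- manip.read_state(): the state, without advancing time (a new reading comes with each control period).
- manip.camera(name): name is "scene" or "top"; returns (picture, depth): 400x640x3 uint8, red, green, blue; 400x640 float32, mm along the optical axis (not along the pixel's ray), 0 where there is no reading.
- manip.camera_info(name): a dict with "K" (3x3 intrinsics, pixels), "rvec" (rotation vector, rad) and "tvec" (3), from world to camera coordinates, as OpenCV has them. Camera axes: x right, y down, z forward; pixel columns grow to the right and rows downward; lengths in mm; the calibration is good to about 2 mm. A picture is of the moment at which its call begins. camera_info takes no time and is no camera call.
- manip.sign_off(): hands the job in; it is judged then, once.
The state is a dict: "clock": time; "joints": joint angles; "qd": joint speeds; "effort": joint torques, N m; "eef_pos": TCP position; "eef_rot": TCP orientation; "wrist_force": force on the tool from outside, world axes, zero at the start; "moment": the same for the moment, N m; "finger_gap": finger opening in mm; "finger_force": force on a finger pad.
Only numpy, scipy, OpenCV 4.12 (cv2) and the standard library are available. Lean on these libraries where they do the work, as an engineer would, in place of code of your own. Each camera call takes 0.05 s, during which the arm holds its last target. There are 200 camera calls.

TASK

Gently lower the lid of the recipe box until it is fully shut, which brings the card fixed in the lid upright. Then take the spring clip off its stand by squeezing its two handles, and bring its wide-open jaws down astride the middle of the card's top edge, about 15 mm deep and square to the card. Finish there still holding the clip squeezed open in the air, the jaws not touching the card or box, and leave everything else on the counter where it is.

Things in the scene. Friction and masses are not known exactly. Their poses are not given: they have to be found in the camera images.
- box: open wooden recipe box, fixed to the counter, 130 (x) x 150 (y) x 90 mm high. Origin: centre of its underside. The lid's hinge runs along the box's y at its +x rim; +x points away from the robot, give or take the box's yaw (within 0.3 rad)
- lid (a joint): lid angle, rad: 0 shut, grows opening, starts 0.9 to 1.3. Wooden plate 130 x 150 x 8 mm, no knob; a stiff hinge (0.28 N m of friction) keeps it where it is left: push it all the way down on the plain front part of its outer face. A stiff laminated card, fixed in a low rail, stands square to the outer face 25 mm from the hinge line: 127 mm wide (along y), 3 mm thick, 74 mm tall
- lid_hinge (a point): point on the hinge line at the middle of the lid, at the lid's inner face; turns with the lid: x from the lid's front edge to the hinge, y along the hinge, z out of the lid's outer face (up when shut)
- lid_front (a point): middle of the lid's front edge on its outer face, 130 mm from the hinge; same axes as lid_hinge
- card_edge (a point): middle of the card's free (top) edge; same axes as lid_hinge: x is square to the card, y runs along the edge, z points out of the card past the edge (up when the lid is shut, then about 172 mm above the counter)
- stand: fixed clip stand: wooden base 110 (x) x 90 (y) x 18 mm with an upright steel plate 70 mm long (x), 3 mm thick (y), its top 76 mm above the counter, in the middle. Origin: centre of its underside
- clip: dark steel spring clip like a big clothes peg, 95 mm tall, 90 g, loose, astride the stand's plate, jaws down. Jaws 34, handles 30 mm wide (x). Handles splay along y: 48 mm over their tops, 23 mm squeezed; 4 N starts it, 10 N reaches the stop. Lift 45 mm to clear the plate. Origin: underside centre of the closed jaws, z up. The body is the +y lever, tipping by half the opening
- clip_lever (a joint): opening angle of the clip in rad: about 0 on the stand, 0.5 at the stop (jaws then 25 mm apart at the tips)
- clip_pivot (a point): middle of the clip's pivot pin (12 mm thick, along x), 45 mm above the jaw tips and 50 mm below the handle tops
- jaw_a (a point): inner lower edge of the +y jaw's tip, mid width
- jaw_b (a point): inner lower edge of the -y jaw's tip, mid width
- shaker: bystander: white salt shaker, 40 mm wide, 66 mm tall; origin under its centre
- mug: bystander: blue mug, 80 mm wide, 85 mm tall; origin under its centre
- bowl: bystander: white bowl, 120 mm wide, 50 mm tall; origin under its centre
- jar: bystander: glass jar, 64 mm wide, 85 mm tall; origin under its centre
- spatula: bystander: spatula lying flat, 260 mm long along its x; origin at its underside
- trivet: bystander: cork ring lying flat, 90 mm wide, 12 mm high; origin under its centre
- eggcup: bystander: steel egg cup, 46 mm wide, 60 mm tall; origin under its centre

How it is judged:
By the outcome, as a careful person would: the job done as asked, in the order asked, and still so for the second after the job is handed in, while the arm keeps its last pose, push and grip.
It also fails if it takes over 56 s, if anything falls off the work surface, if the arm or the gripper's body presses on something with over 40 N, if the wrist force passes 120 N, or if a joint passes its speed limit or range.

## Working session

There is one attempt and no reset: what is moved stays moved. The work goes in short steps, Python scripts to look and compute and a tool call to move; the robot and the scene stay as the last step left them, time stands still between calls to the robot, and variables do not carry over. Pictures are saved under pics/ and viewed, at most 13 in all, crops included, and the job is handed in when it is done.

```bash
ls; mkdir -p pics
```

Create h.py:
```python
import numpy as np, cv2
from cell import manip
def snap(n,f=None):
    p,d=manip.camera(n)
    if f: cv2.imwrite('pics/'+f,p[:,:,::-1])
    return p,d
def cam(n):
    i=manip.camera_info(n); R=cv2.Rodrigues(np.array(i['rvec'],float))[0]
    return np.array(i['K'],float),R,np.array(i['tvec'],float).ravel()
def cloud(n,d):
    K,R,t=cam(n); v,u=np.mgrid[0:d.shape[0],0:d.shape[1]]
    r=np.stack([(u-K[0,2])/K[0,0]*d,(v-K[1,2])/K[1,1]*d,d],-1)
    return (r-t)@R
def proj(n,P):
    K,R,t=cam(n); c=np.atleast_2d(P)@R.T+t
    return (c[:,:2]/c[:,2:])@np.diag([K[0,0],K[1,1]])+K[:2,2]
```

Run:
```python
from h import *
for n in('scene','top'):
    p,d=snap(n,n+'0.png'); np.savez('/tmp/'+n+'0.npz',p=p,d=d)
    K,R,t=cam(n); print(n,K[0,0],-R.T@t,R[2])
print(manip.read_state(),manip.grip_depth)
```

```text
cell.py
pics
scene 519.3729291521296 [1139.9506363   549.6760313  1194.36887407] [-0.42074584 -0.41830807 -0.80497907]
top 396.56591691976683 [ 364.73472869  -30.66712552 1241.72258081] [ 0.18741555  0.00676505 -0.98225742]
{'clock': 0.1, 'joints': array([ 1.23339574e+00,  3.00423123e-01,  1.52151570e+00,  1.51234283e-05,
        1.32067216e+00, -6.66138130e-02]), 'qd': array([ 4.81316508e-04, -2.42527424e-03, -8.28990742e-04,  7.30080222e-04,
       -1.08772024e-04,  2.61276835e-05]), 'effort': array([ 2.63386770e-03, -5.32638574e+01, -3.53286481e+01,  7.10228132e-02,
        2.35117658e-02,  7.91402613e-06]), 'eef_pos': array([147.043209  , 529.72265005, 184.84030806]), 'eef_rot': array([-3.14057756e+00, -8.24012141e-05,  2.87080208e+00]), 'wrist_force': array([-0.22153396, -0.01560775,  0.54504372]), 'moment': array([-0.03427413, -0.00033917,  0.02460793]), 'finger_force': 0.0, 'finger_gap': 94.09609314467852} -18.8
```
View pics/scene0.png

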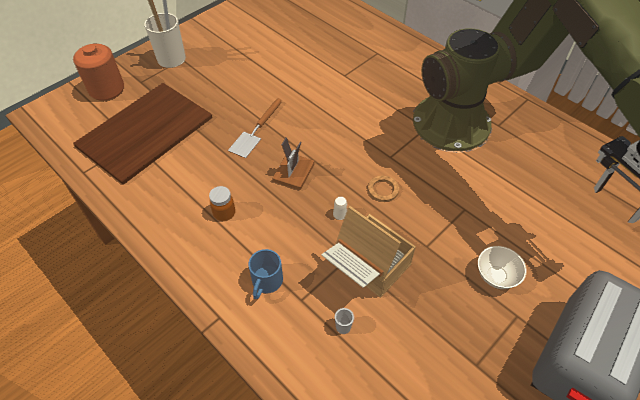

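View pics/top0.png

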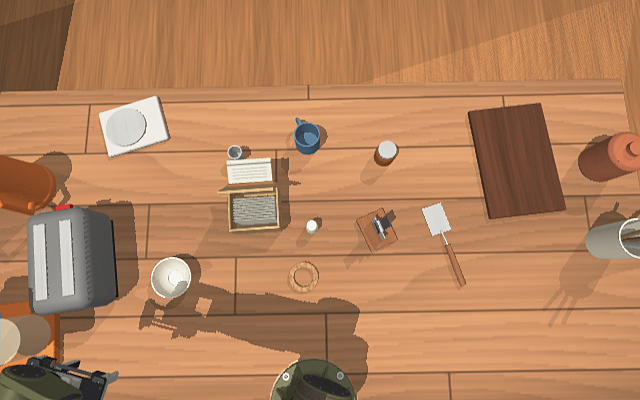

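The scene view shows the box at about (370,250), its card at (350,263) and the clip on its stand at (291,160). In the top view the box is at (253,208), the card at (250,172) and the stand with the clip at (377,229). Next I'll measure with depth and enlarge both areas.

Run:
```python
from h import *
D={n:np.load(f'/tmp/{n}0.npz') for n in('scene','top')}
cr=[('scene',310,195,110,100),('scene',260,125,66,75*66//75),('top',205,150,100,90),('top',345,195,66,66)]
ims=[cv2.resize(D[n]['p'][y:y+h,x:x+w,::-1],(400,300),interpolation=cv2.INTER_NEAREST) for n,x,y,w,h in cr]
cv2.imwrite('pics/c0.png',np.vstack([np.hstack(ims[:2]),np.hstack(ims[2:])]))
C={n:cloud(n,D[n]['d']) for n in D}
for n in C: np.save(f'/tmp/C{n}.npy',C[n])
# height check on counter
for n,u,v in(('top',330,200),('scene',330,150),('top',255,210)): print(n,C[n][v,u])
# stand region in both clouds: heights
for n,(x0,y0,w,h) in {'top':(345,195,66,66),'scene':(260,125,66,66)}.items():
    P=C[n][y0:y0+h,x0:x0+w].reshape(-1,3); ok=D[n]['d'][y0:y0+h,x0:x0+w].ravel()>0;P=P[ok]
    for lo,hi in((12,24),(40,70),(70,82),(82,92),(92,135)):
        q=P[(P[:,2]>lo)&(P[:,2]<hi)]
        if len(q)>3:
            r=cv2.minAreaRect(q[:,:2].astype(np.float32)); print(n,lo,hi,len(q),q.mean(0).round(1),np.round(r[0],1),np.round(r[1],1),round(r[2],1),q[:,2].max())
```

```text
top [600.06601534 -64.77815813   4.57521128]
scene [ 359.03606715 -191.36237769    0.9436802 ]
top [562.7934562  163.77334153  62.53375824]
top 12 24 793 [ 497.8 -201.9   17.3] [ 501.5 -206. ] [109.8  90.2] 24.1 23.797916699831006
top 40 70 30 [ 497.8 -205.8   53.9] [ 499.2 -202. ] [68.7  9. ] 21.9 68.62945119468657
top 70 82 35 [ 502.1 -207.5   76.8] [ 502.  -206.7] [68.1 17.4] 23.9 81.8281962127198
top 82 92 59 [ 504.4 -207.1   86.9] [ 505.2 -207.7] [32.5 17.1] 23.2 91.82665279652677
top 92 135 98 [ 507.4 -212.6  117.2] [ 504.1 -205.7] [29.7 48.4] 24.5 133.7758444606417
scene 12 24 713 [ 507.6 -196.2   18.6] [ 505.8 -277.5] [132.  264.1] 3.4 23.931957394336177
scene 40 70 79 [ 513.5 -195.8   57.3] [ 508.8 -197. ] [22.2 47.1] 81.1 69.95273375997894
scene 70 82 32 [ 513.4 -199.2   77.3] [ 513.8 -198.7] [43.6 22.9] 24.4 81.81374278668365
scene 82 92 63 [ 506.8 -204.    87.5] [ 505.8 -203.1] [32.1 27.4] 18.6 91.81029854443989
scene 92 135 136 [ 508.3 -208.4  115. ] [ 503.6 -205.2] [35.5 48.7] 23.7 134.70655362949705
```

View pics/c0.png

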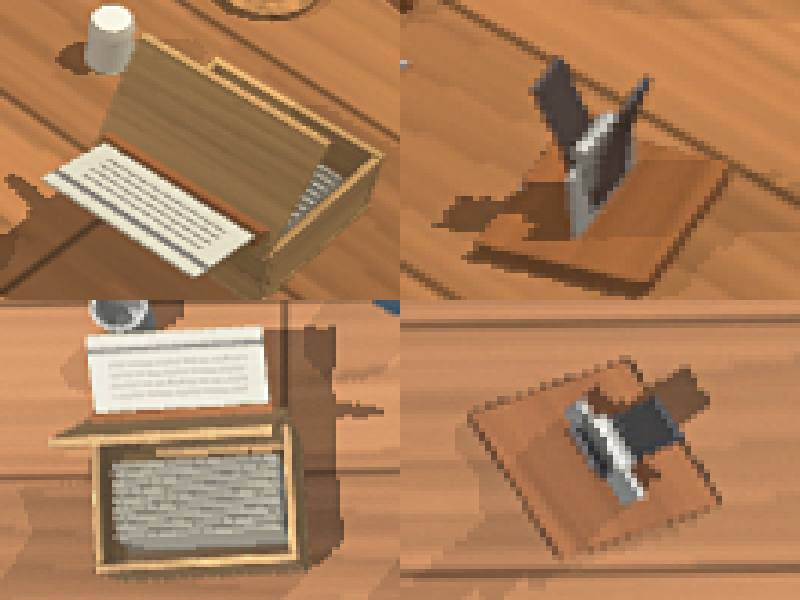

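The crops show the lid steeply open with the card pointing away from the robot. The clip sits astride the plate near its middle, with yaw about 24°. Now I'll measure the box and lid.

Run:
```python
from h import *
for n,(x0,y0,w,h) in {'top':(200,145,100,95),'scene':(315,200,105,95)}.items():
    C=np.load(f'/tmp/C{n}.npy'); D=np.load(f'/tmp/{n}0.npz')
    P=C[y0:y0+h,x0:x0+w].reshape(-1,3); p=D['p'][y0:y0+h,x0:x0+w].reshape(-1,3).astype(int)
    low=P[(abs(P[:,2])<12)]; print(n,'counter z',np.median(low[:,2]))
    print('max z',np.percentile(P[:,2],[99,99.8,100]), P[np.argsort(P[:,2])[-5:]].round(0).tolist())
    for lo,hi in((80,90),(84,97)):
        q=P[(P[:,2]>lo)&(P[:,2]<hi)]; r=cv2.minAreaRect(q[:,:2].astype(np.float32)); print(lo,hi,len(q),np.round(r[0],1),np.round(r[1],1),round(r[2],1))
    hsv=cv2.cvtColor(p.astype(np.uint8)[None],cv2.COLOR_RGB2HSV)[0]
    m=(hsv[:,1]<60)&(hsv[:,2]>120)&(P[:,2]>90); q=P[m]; 
    c=q.mean(0); U,S,V=np.linalg.svd(q-c,full_matrices=False); 
    print('card',len(q),c.round(1),'normal',V[2].round(3),'extents',np.ptp((q-c)@V.T,axis=0).round(1),'rms',S[2]/len(q)**.5,'axis',V[0].round(3),V[1].round(3),q[:,2].min(),q[:,2].max())
    # lid plane: high points not card
    q=P[(P[:,2]>120)&(hsv[:,1]>60)]
    c=q.mean(0); U,S,V=np.linalg.svd(q-c,full_matrices=False); print('lid',len(q),c.round(1),V[2].round(3),np.ptp((q-c)@V.T,axis=0).round(1),S[2]/len(q)**.5)
```

```text
top counter z -0.8472760337795483
max z [ 213.29686409 1241.72258081 1241.72258081] [[365.0, -31.0, 1242.0], [365.0, -31.0, 1242.0], [365.0, -31.0, 1242.0], [365.0, -31.0, 1242.0], [365.0, -31.0, 1242.0]]
80 90 276 [562.8 165.9] [126.1 150.5] 2.9
84 97 310 [562.8 165.9] [126.1 150.5] 2.9
card 989 [664.5 169.  142.5] normal [-0.962 -0.048 -0.269] extents [1187.   124.7   65. ] rms 18.638847033351965 axis [-0.256 -0.189  0.948] [ 0.096 -0.981 -0.169] 116.73144258691346 1241.7225808141118
lid 555 [599.1 158.6 216.7] [0.968 0.07  0.241] [1183.7  163.2   93.8] 9.904618647269432
scene counter z 1.0617732212686806
max z [ 215.86250973 1194.36887407 1194.36887407] [[1140.0, 550.0, 1194.0], [1140.0, 550.0, 1194.0], [1140.0, 550.0, 1194.0], [1140.0, 550.0, 1194.0], [1140.0, 550.0, 1194.0]]
80 90 242 [529.8 194.6] [191.1  99.5] 54.0
84 97 342 [567.5 167.8] [137.1 150. ] 2.9
card 1067 [668.5 175.3 137.1] normal [-0.879 -0.094  0.467] extents [1266.2  146.7   69.4] rms 13.614350564913607 axis [-0.404 -0.373 -0.835] [-0.253  0.923 -0.29 ] 117.31053000042994 1194.3688740733915
lid 2354 [619.4 178.2 185.9] [ 0.906 -0.069 -0.417] [1271.7  169.   145.9] 25.566784807971217
```

Run:
```python
from h import *
def ran(q,it=500,tol=2):
    best=None;rng=np.random.default_rng(0)
    for _ in range(it):
        a=q[rng.choice(len(q),3,False)]; nn=np.cross(a[1]-a[0],a[2]-a[0]); 
        if np.linalg.norm(nn)<50: continue
        nn/=np.linalg.norm(nn); i=abs((q-a[0])@nn)<tol
        if best is None or i.sum()>best.sum(): best=i
    q=q[best];c=q.mean(0);V=np.linalg.svd(q-c,full_matrices=False)[2]; return q,c,V[2]*np.sign(V[2][2]+1e-9)
for n,(x0,y0,w,h) in {'top':(200,145,100,95),'scene':(315,200,105,95)}.items():
    C=np.load(f'/tmp/C{n}.npy'); D=np.load(f'/tmp/{n}0.npz')
    P=C[y0:y0+h,x0:x0+w].reshape(-1,3); hsv=cv2.cvtColor(D['p'],cv2.COLOR_RGB2HSV)[y0:y0+h,x0:x0+w].reshape(-1,3)
    ok=P[:,2]<260; P=P[ok]; hsv=hsv[ok]
    q,c,N=ran(P[(hsv[:,1]<60)&(hsv[:,2]>120)&(P[:,2]>100)]); print(n,'card',len(q),c.round(1),N.round(3), 'theta',np.arctan2(np.hypot(*N[:2]),N[2])-0, 'z',q[:,2].min(),q[:,2].max())
    q,c,N=ran(P[(hsv[:,1]>60)&(P[:,2]>105)]); print(n,'lid',len(q),c.round(1),N.round(3),'theta',np.arccos(N[2]),'yaw',np.arctan2(N[1],N[0]),'z',q[:,2].min(),q[:,2].max())
    t=P[P[:,2]>205]; print('top edge',len(t),t.mean(0).round(1),t.min(0).round(1),t.max(0).round(1))
```

```text
top card 621 [668.  171.3 131.4] [-0.348 -0.024  0.937] theta 0.35618972253540687 z 118.60880581146336 144.17033276625452
top lid 339 [608.1 165.9 172.6] [0.93  0.051 0.364] theta 1.197918404164849 yaw 0.05426409601923197 z 113.0191525536564 216.81839314130934
top edge 183 [590.2 167.8 212.4] [582.4  94.1 206. ] [598.1 241.5 216.8]
scene card 809 [666.2 175.3 133. ] [-0.342 -0.016  0.939] theta 0.34982955057507836 z 119.87235833232708 146.97278500423153
scene lid 1533 [608.6 172.3 171. ] [0.935 0.047 0.35 ] theta 1.2128067793013653 yaw 0.04988782898624026 z 106.08772237233693 218.29659739661074
top edge 369 [592.7 171.6 212. ] [582.1  93.9 205. ] [602.9 242.9 221.9]
```

Add to h.py:
```python
from scipy.spatial.transform import Rotation as Ro
def rot(): return Ro.from_euler('xyz',manip.read_state()['eef_rot']).as_matrix()
def to(*targets):
    s=manip.read_state(); R=rot()
    for T in targets: print('tool shift',(R.T@(np.array(T)-s['eef_pos'])).round(1))
    print('tool axes',R.T.round(3).tolist())
```

```bash
python3 -c "
from h import *
to((147,530,300),(400,300,300),(622,169,300))"
```

```text
tool shift [ 1.000e-01  1.000e-01 -1.152e+02]
tool shift [-305.2 -153.8 -115. ]
tool shift [-554.1 -220.6 -115. ]
tool axes [[-0.964, 0.267, 0.0], [0.267, 0.964, -0.001], [-0.0, -0.001, -1.0]]
```

The manual's scale: shifts go in units of 20 mm and turns go in units of 0.25 rad. Converting my numbers, -155 mm is -7.75, -115 mm is -5.75, -0.25 rad is -1.

Emit:
{"method": "inch_along", "body": {
  "motion": [0, 0, -2.5, 0, 0, 0, -1, -1, -4.5, 0, 0, -0.2, -3.25, -2, -5.75, 0, 0, -0.48, -5.5, -3, -5.75, 0, 0, -0.8, -7.75, -4, -5.75, 0, 0, -1],
  "jaw": 0,
  "clamp_n": 10
}}

```text
clock: 0.6
eef_pos: [273.6, 412.2, 301.0]
eef_rot: [3.141, 0.001, 3.125]
wrist_force: [0.7, 0.0, -0.1]
finger_gap: 57.6
finger_force: 0.0
```

Emit:
{"method": "inch_along", "body": {
  "motion": [-2.5, -1, 0, 0, 0, -0.2, -5, -2, 0, 0, 0, -0.2, -7.25, -3, 0, 0, 0, -0.2, -9.5, -4, 0, 0, 0, -0.2, -11.5, -5, 0, 0, 0, -0.28]
}}

```text
clock: 1.1
eef_pos: [501.3, 307.9, 300.0]
eef_rot: [-3.141, -0.001, -3.092]
wrist_force: [-0.4, 0.4, 0.5]
finger_gap: 17.2
finger_force: 0.0
```

```bash
python3 -c "
from h import *
to((622,169,300),(622,169,193))"
```

```text
tool shift [-1.137e+02 -1.446e+02 -1.000e-01]
tool shift [-113.7 -144.6  106.9]
tool axes [[-0.999, -0.049, 0.001], [-0.049, 0.999, -0.0], [-0.0, -0.0, -1.0]]
```

To row units: -145 mm is -7.25, -144 mm is -7.2.

Emit:
{"method": "inch_along", "body": {
  "motion": [-1.75, -1.75, 0, 0, 0, 0, -3.5, -3.75, 0, 0, 0, 0, -5, -5.75, 0, 0, 0, 0, -5.7, -7.2, 0, 0, 0, 0, -5.7, -7.25, 0, 0, 0, 0]
}}

```text
clock: 1.6
eef_pos: [622.3, 166.1, 298.9]
eef_rot: [-3.141, -0.002, -3.097]
wrist_force: [0.2, -0.2, -0.3]
finger_gap: 0.2
finger_force: 0.0
```

Emit:
{"method": "inch_along", "body": {
  "motion": [0, 0, 1.5, 0, 0, 0, 0, 0, 3.25, 0, 0, 0, 0, 0, 4.75, 0, 0, 0, 0, 0, 5.35, 0, 0, 0, 0, 0, 5.35, 0, 0, 0]
}}

```text
clock: 2.1
eef_pos: [619.9, 170.3, 192.1]
eef_rot: [-3.141, -0.003, -3.092]
wrist_force: [-0.3, -0.5, -0.3]
finger_gap: 0.6
finger_force: 0.0
```

```bash
python3 -c "
from h import *
to((622,169,193))
d=np.array
for th in (1.2,1.1,1.0,.8,.6,.4,.2,0):
    s=105;f=s*np.cos(th)-8*np.sin(th);z=s*np.sin(th)+8*np.cos(th);print(th,round(f-8*np.sin(th)-(628-622),1),round(193-90-z,1))"
```

```text
tool shift [-2.  -1.4 -0.9]
tool axes [[-0.999, -0.05, 0.003], [-0.05, 0.999, -0.0], [-0.003, -0.0, -1.0]]
1.2 17.1 2.2
1.1 27.4 5.8
1.0 37.3 10.3
0.8 55.7 22.1
0.6 71.6 37.1
0.4 84.5 54.7
0.2 93.7 74.3
0 99.0 95.0
```

To row units: 10 mm is 0.5, 5 mm is 0.25.

Emit:
{"method": "inch_along", "body": {
  "motion": [0.25, 0, 0.05, 0, 0, 0, 0.5, 0, 0.05, 0, 0, 0, 0.7, 0, 0.1, 0, 0, 0, 0.95, 0, 0.15, 0, 0, 0, 1.2, 0, 0.25, 0, 0, 0]
}}

```text
clock: 2.6
eef_pos: [596.6, 168.7, 189.0]
eef_rot: [3.141, 0.002, -3.092]
wrist_force: [1.1, -0.1, 2.8]
finger_gap: 0.5
finger_force: 1.1
```

Emit:
{"method": "inch_along", "body": {
  "motion": [0.25, 0, 0.1, 0, 0, 0, 0.5, 0, 0.25, 0, 0, 0, 0.75, 0, 0.4, 0, 0, 0, 1, 0, 0.55, 0, 0, 0, 1.2, 0, 0.7, 0, 0, 0]
}}

```text
clock: 3.1
eef_pos: [572.2, 167.5, 174.0]
eef_rot: [-3.142, -0.0, -3.092]
wrist_force: [0.1, 0.2, 2.1]
finger_gap: 0.8
finger_force: 1.0
```

Emit:
{"method": "inch_along", "body": {
  "motion": [0.2, 0, 0.15, 0, 0, 0, 0.45, 0, 0.3, 0, 0, 0, 0.65, 0, 0.5, 0, 0, 0, 0.9, 0, 0.7, 0, 0, 0, 1.1, 0, 0.9, 0, 0, 0]
}}

```text
clock: 3.6
eef_pos: [550.3, 166.4, 155.9]
eef_rot: [-3.142, -0.0, -3.092]
wrist_force: [0.7, 0.5, 1.9]
finger_gap: 0.4
finger_force: 0.8
```

```bash
python3 -c "
from h import *
to((622,169,193)); snap('scene','s1.png')"
```

```text
tool shift [-71.7  -0.9 -37.1]
tool axes [[-0.999, -0.049, 0.0], [-0.049, 0.999, -0.0], [-0.0, -0.0, -1.0]]
```

View pics/s1.png

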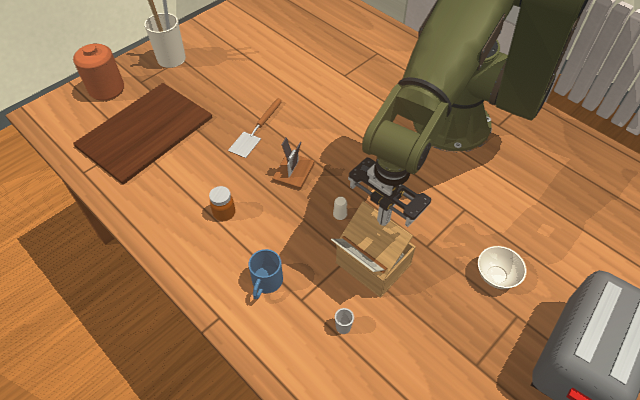

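The lid is following the fingertips down, with the card near (360,253), and the wrist force is about 2 N. I'll carry on.

To row units: 22 mm is 1.1, 13 mm is 0.65.

Emit:
{"method": "inch_along", "body": {
  "motion": [0.15, 0, 0.2, 0, 0, 0, 0.35, 0, 0.4, 0, 0, 0, 0.5, 0, 0.65, 0, 0, 0, 0.65, 0, 0.9, 0, 0, 0, 0.75, 0, 1.1, 0, 0, 0]
}}

```text
clock: 4.15
eef_pos: [535.3, 165.7, 133.8]
eef_rot: [-3.142, -0.001, -3.092]
wrist_force: [-0.8, -0.0, 1.6]
finger_gap: 0.5
finger_force: 0.8
```

Emit:
{"method": "inch_along", "body": {
  "motion": [0.1, 0, 0.2, 0, 0, 0, 0.2, 0, 0.45, 0, 0, 0, 0.3, 0, 0.65, 0, 0, 0, 0.4, 0, 0.9, 0, 0, 0, 0.45, 0, 1.1, 0, 0, 0]
}}

```text
clock: 4.65
eef_pos: [526.5, 165.2, 111.8]
eef_rot: [-3.142, -0.0, -3.092]
wrist_force: [-0.4, -0.0, 1.8]
finger_gap: 0.6
finger_force: 0.7
```

Emit:
{"method": "inch_along", "body": {
  "motion": [0.05, 0, 0.15, 0, 0, 0, 0.1, 0, 0.3, 0, 0, 0, 0.15, 0, 0.45, 0, 0, 0, 0.15, 0, 0.55, 0, 0, 0, 0.15, 0, 0.65, 0, 0, 0]
}}

```text
clock: 5.15
eef_pos: [523.8, 165.1, 99.2]
eef_rot: [3.142, 0.0, -3.092]
wrist_force: [-1.1, 0.2, 1.1]
finger_gap: 0.5
finger_force: 0.7
```

Emit:
{"method": "inch_along", "body": {
  "motion": [0, 0, 0.05, 0, 0, 0, 0, 0, 0.1, 0, 0, 0, 0, 0, 0.15, 0, 0, 0, 0, 0, 0.15, 0, 0, 0]
}}

```text
clock: 5.55
eef_pos: [523.8, 165.1, 96.2]
eef_rot: [3.142, -0.0, -3.092]
wrist_force: [-0.1, 0.7, 0.6]
finger_gap: 0.7
finger_force: 0.3
```

To row units: 2 mm is 0.1, 1 mm is 0.05.

Emit:
{"method": "inch_along", "body": {
  "motion": [0, 0, 0.05, 0, 0, 0, 0, 0, 0.1, 0, 0, 0, 0, 0, 0.1, 0, 0, 0]
}}

```text
clock: 5.85
eef_pos: [523.8, 165.1, 94.2]
eef_rot: [-3.142, -0.0, -3.092]
wrist_force: [-1.1, -0.1, 1.7]
finger_gap: 0.5
finger_force: 0.3
```

Emit:
{"method": "inch_along", "body": {
  "motion": [0, 0, 0.05, 0, 0, 0, 0, 0, 0.1, 0, 0, 0, 0, 0, 0.1, 0, 0, 0]
}}

```text
clock: 6.15
eef_pos: [523.7, 165.1, 92.2]
eef_rot: [-3.142, -0.0, -3.092]
wrist_force: [-0.9, -0.7, -0.6]
finger_gap: 0.7
finger_force: 0.3
```

Run:
```python
from h import *
p,d=snap('scene'); cv2.imwrite('pics/c1.png',cv2.resize(p[190:310,310:430,::-1],(600,600),interpolation=cv2.INTER_NEAREST))
```

```text
(no output)
```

View pics/c1.png

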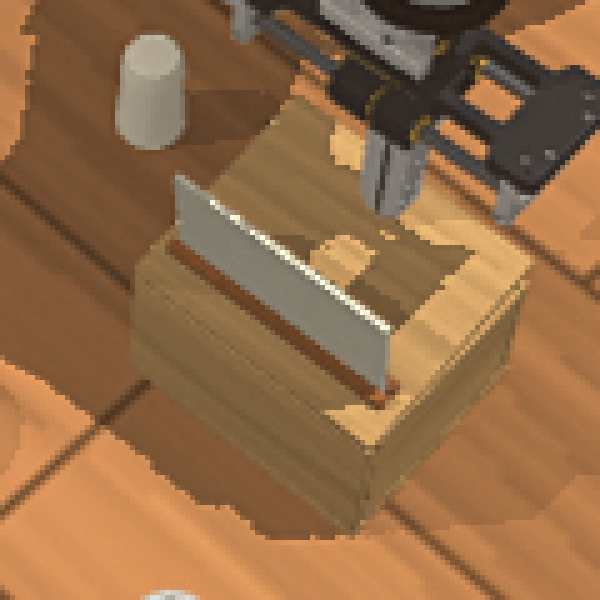

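The lid is nearly flat and the card (180–390, 180–400 in the crop) looks upright. I'll measure the lid plane to see whether it is fully shut.

Add to h.py:
```python
def fitplane(q):
    c=q.mean(0)
    for k in range(4):
        V=np.linalg.svd(q-c,full_matrices=False)[2][2]; i=abs((q-c)@V)<(6,4,3,2.5)[k]; q=q[i]; c=q.mean(0)
    return c,V*np.sign(V[2]),q
def box(n='scene'):
    p,d=snap(n); P=cloud(n,d).reshape(-1,3)[d.ravel()>0]
    ux=np.array([np.cos(.051),np.sin(.051)]); uy=np.array([-ux[1],ux[0]])
    b=np.c_[(P[:,:2]-[563,166])@ux,(P[:,:2]-[563,166])@uy,P[:,2]]
    m=(abs(b[:,1])<68)&(b[:,0]>-60)&(b[:,0]<30)&(b[:,2]>70)&(b[:,2]<125); c,N,q=fitplane(b[m]); print(n,'lid',len(q),c.round(1),N.round(4),'theta',np.arctan2(N[0],N[2]).round(4))
    m=(abs(b[:,1])<68)&(b[:,2]>112)&(b[:,2]<182)&(b[:,0]>20)&(b[:,0]<65); c,N,q=fitplane(b[m]); print('card',len(q),c.round(1),N.round(4),b[m].min(0).round(1),b[m].max(0).round(1))
    t=b[m&(b[:,2]>160)]; print('card top',len(t),t.mean(0).round(1),t.min(0).round(1),t.max(0).round(1))
```

```bash
python3 -c "
from h import *
box();box('top')"
```

```text
scene lid 967 [-20.5   4.9 109.9] [1.142e-01 9.000e-04 9.935e-01] theta 0.1145
card 559 [ 49.2   2.4 147.3] [-0.9942  0.0011  0.1076] [ 20.9 -62.9 112. ] [ 55.6  65.5 181.3]
card top 191 [ 51.6   2.1 170.7] [ 47.3 -60.8 160. ] [ 55.6  64.6 181.3]
top lid 59 [  0.2 -39.9 105.5] [0.1212 0.0041 0.9926] theta 0.1215
card 151 [ 47.6 -30.2 150.1] [-0.9916  0.0061  0.1294] [ 39.  -63.8 112. ] [ 53.4  63.5 177.3]
card top 61 [ 50.5 -13.7 170.8] [ 46.8 -62.9 160.6] [ 53.4  63.5 177.3]
```

Run:
```python
from h import *
s=manip.read_state(); print(s['eef_pos'],s['wrist_force'],s['moment'],s['clock'],s['finger_gap'])
print(proj('scene',s['eef_pos']),proj('scene',s['eef_pos']+[0,0,20]))
p,d=snap('scene');P=cloud('scene',d)
cv2.imwrite('pics/c2.png',cv2.resize(p[210:250,365:415,::-1],(750,600),interpolation=cv2.INTER_NEAREST))
for v in range(216,244,2): print(v,[tuple(P[v,u].round(0).astype(int)) for u in (382,385,388,391)])
```

```text
[523.80612804 165.08959264  92.28181838] [-0.47045431  0.27797725  0.48562305] [0.02523472 0.04830868 0.04519464] 6.3 0.2051916723606309
[[385.90966536 234.85320644]] [[386.72000876 230.4973103 ]]
216 [(np.int64(432), np.int64(84), np.int64(0)), (np.int64(556), np.int64(174), np.int64(217)), (np.int64(556), np.int64(182), np.int64(225)), (np.int64(555), np.int64(189), np.int64(232))]
218 [(np.int64(505), np.int64(133), np.int64(115)), (np.int64(532), np.int64(159), np.int64(169)), (np.int64(1140), np.int64(550), np.int64(1194)), (np.int64(554), np.int64(189), np.int64(222))]
220 [(np.int64(507), np.int64(135), np.int64(110)), (np.int64(532), np.int64(160), np.int64(162)), (np.int64(532), np.int64(168), np.int64(171)), (np.int64(531), np.int64(176), np.int64(177))]
222 [(np.int64(532), np.int64(153), np.int64(146)), (np.int64(534), np.int64(162), np.int64(157)), (np.int64(534), np.int64(170), np.int64(166)), (np.int64(533), np.int64(178), np.int64(173))]
224 [(np.int64(533), np.int64(154), np.int64(140)), (np.int64(531), np.int64(162), np.int64(146)), (np.int64(532), np.int64(170), np
[... 1097 characters left out ...]
int64(172), np.int64(111)), (np.int64(533), np.int64(177), np.int64(111)), (np.int64(528), np.int64(183), np.int64(112))]
238 [(np.int64(549), np.int64(171), np.int64(112)), (np.int64(544), np.int64(177), np.int64(113)), (np.int64(536), np.int64(181), np.int64(109)), (np.int64(532), np.int64(186), np.int64(110))]
240 [(np.int64(551), np.int64(174), np.int64(108)), (np.int64(546), np.int64(179), np.int64(109)), (np.int64(541), np.int64(184), np.int64(109)), (np.int64(538), np.int64(191), np.int64(114))]
242 [(np.int64(556), np.int64(178), np.int64(109)), (np.int64(550), np.int64(183), np.int64(108)), (np.int64(548), np.int64(190), np.int64(113)), (np.int64(542), np.int64(194), np.int64(112))]
```

View pics/c2.png

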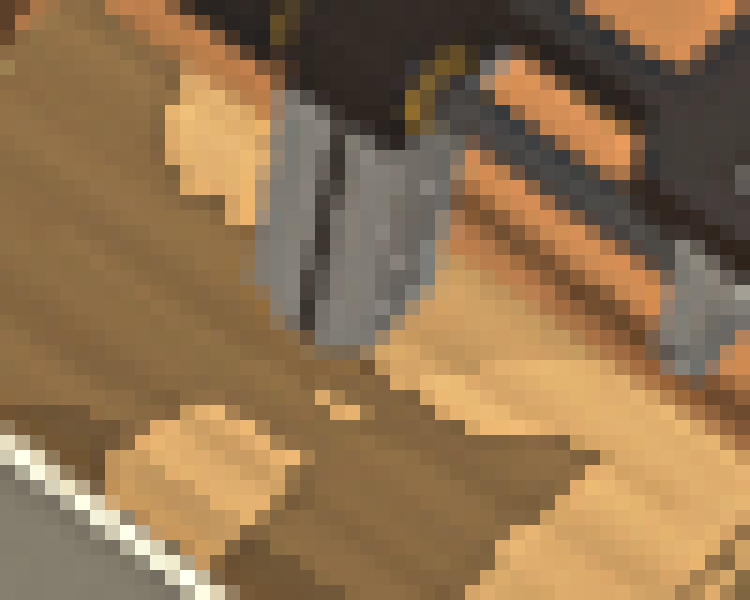

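The fingertips touch the lid at crop (345,345), and the lid there is at z≈112 while the TCP reads 92. So the contacting part of the fingers is about 20 mm above the TCP. I'll keep lowering and watch the angle.

To row units: 6 mm is 0.3, 2 mm is 0.1.

Emit:
{"method": "inch_along", "body": {
  "motion": [0, 0, 0.1, 0, 0, 0, 0, 0, 0.2, 0, 0, 0, 0, 0, 0.3, 0, 0, 0, 0, 0, 0.3, 0, 0, 0]
}}

```text
clock: 6.75
eef_pos: [523.7, 165.1, 86.0]
eef_rot: [-3.141, -0.0, -3.092]
wrist_force: [-0.2, -0.0, -0.0]
finger_gap: 0.5
finger_force: 0.0
```

```bash
python3 -c "
from h import *
box()"
```

```text
scene lid 883 [-22.6   5.4 104.9] [ 0.0644 -0.0015  0.9979] theta 0.0645
card 605 [ 46.2   2.9 146.8] [-9.981e-01  4.000e-04  6.170e-02] [ 41.9 -61.8 112. ] [ 53.1  65.1 179.4]
card top 195 [ 47.5   3.2 170.2] [ 43.  -61.5 160.2] [ 50.9  65.1 179.4]
```

To row units: 6 mm is 0.3, 4.5 mm is 0.225.

Emit:
{"method": "inch_along", "body": {
  "motion": [0, 0, 0.075, 0, 0, 0, 0, 0, 0.15, 0, 0, 0, 0, 0, 0.225, 0, 0, 0, 0, 0, 0.3, 0, 0, 0, 0, 0, 0.3, 0, 0, 0]
}}

```text
clock: 7.3
eef_pos: [523.7, 165.1, 80.1]
eef_rot: [-3.142, -0.0, -3.092]
wrist_force: [-0.8, -0.3, -0.0]
finger_gap: 0.5
finger_force: 0.0
```

Emit:
{"method": "inch_along", "body": {
  "motion": [0, 0, 0.05, 0, 0, 0, 0, 0, 0.1, 0, 0, 0, 0, 0, 0.1, 0, 0, 0]
}}

```text
clock: 7.6
eef_pos: [523.8, 165.1, 78.6]
eef_rot: [-3.142, 0.0, -3.092]
wrist_force: [-1.7, 0.5, 5.4]
finger_gap: 0.3
finger_force: 2.4
```

```bash
python3 -c "
from h import *
box()"
```

```text
scene lid 804 [-24.3   8.   99.3] [-0.0045  0.0062  1.    ] theta -0.0045
card 666 [ 42.8   2.3 145.5] [ 1.     -0.0019  0.0015] [ 38.6 -63.5 112. ] [ 48.9  64.9 176.8]
card top 208 [ 42.6   2.8 168.6] [ 38.6 -63.5 160. ] [ 45.6  64.2 176.8]
```

To row units: 2 mm is 0.1, 1 mm is 0.05.

Emit:
{"method": "inch_along", "body": {
  "motion": [0, 0, 0.05, 0, 0, 0, 0, 0, 0.1, 0, 0, 0, 0, 0, 0.1, 0, 0, 0]
}}

```text
clock: 7.95
eef_pos: [524.0, 165.1, 78.4]
eef_rot: [3.142, 0.001, -3.092]
wrist_force: [-11.7, -3.3, 23.9]
finger_gap: 0.8
finger_force: 11.9
```

Emit:
{"method": "inch_along", "body": {
  "motion": [0, 0, -0.5, 0, 0, 0, 0, 0, -2, 0, 0, 0, 0, 0, -4, 0, 0, 0, 0, 0, -6, 0, 0, 0, 0, 0, -8, 0, 0, 0],
  "jaw": 94,
  "clamp_n": 10
}}

```text
clock: 8.45
eef_pos: [523.6, 165.1, 238.1]
eef_rot: [3.142, 0.0, -3.092]
wrist_force: [-0.3, -0.4, 0.1]
finger_gap: 37.0
finger_force: 0.0
```

```bash
python3 -c "
from h import *
box();box('top');to((504.5,-206,235))"
```

```text
scene lid 876 [-26.7   4.8  99.4] [2.0e-04 3.2e-03 1.0e+00] theta 0.0002
card 663 [ 42.9   2.4 145.9] [ 1.0e+00 -2.0e-04  4.9e-03] [ 39.  -63.2 112.1] [ 48.8  65.1 177.1]
card top 201 [ 42.6   2.  168.9] [ 39.4 -62.  160.1] [ 45.4  64.6 177.1]
top lid 300 [-31.1 -32.2  97.2] [ 0.0139 -0.0055  0.9999] theta 0.0139
card 22 [ 41.1 -38.7 154. ] [-9.998e-01 -2.000e-04  1.860e-02] [ 39.5 -63.6 114.6] [ 43.3 -10.7 173.5]
card top 12 [ 41.6 -24.8 169.6] [ 39.7 -63.1 164.7] [ 42.8 -10.7 173.5]
tool shift [  39.3 -370.     6. ]
tool axes [[-0.999, -0.049, -0.009], [-0.049, 0.999, 0.002], [0.009, 0.002, -1.0]]
```

Emit:
{"method": "inch_along", "body": {
  "motion": [0.25, -1.75, 0, 0, 0, -0.2, 0.5, -3.75, 0, 0, 0, -0.4, 0.75, -5.75, 0, 0, 0, -0.6, 1, -7.75, 0, 0, 0, -0.8, 1.25, -9.75, 0, 0, 0, -1],
  "jaw": 94
}}

```text
clock: 9.05
eef_pos: [508.0, -32.4, 235.9]
eef_rot: [3.142, -0.0, -2.84]
wrist_force: [1.0, -0.3, -0.3]
finger_gap: 84.9
finger_force: 0.0
```

Emit:
{"method": "inch_along", "body": {
  "motion": [-0.25, -2, 0, 0, 0, -0.2, -0.75, -4, 0, 0, 0, -0.4, -1.5, -6, 0, 0, 0, -0.48, -2, -7.5, 0, 0, 0, -0.48, -2, -7.5, 0, 0, 0, -0.48]
}}

```text
clock: 9.55
eef_pos: [591.6, -165.2, 234.3]
eef_rot: [3.141, -0.002, -2.725]
wrist_force: [-1.0, -0.3, -0.1]
finger_gap: 94.0
finger_force: 0.0
```

```bash
python3 -c "
from h import *
to((504.3,-205.7,160));print(manip.read_state()['eef_pos'],manip.read_state()['eef_rot'],manip.read_state()['joints'].round(2),.417-np.pi)"
```

```text
tool shift [96.1 -1.8 74.5]
tool axes [[-0.914, -0.405, 0.002], [-0.405, 0.914, 0.001], [-0.002, 0.0, -1.0]]
[ 591.60874683 -165.21578498  234.34101253] [ 3.14052322e+00 -1.60021920e-03 -2.72506430e+00] [-0.33  0.42  1.25 -0.    1.48 -2.32] -2.7245926535897933
```

Emit:
{"method": "inch_along", "body": {
  "motion": [1.75, 0, 0, 0, 0, 0, 3.75, -0.05, 0, 0, 0, 0, 4.8, -0.1, 1.5, 0, 0, 0, 4.8, -0.1, 3, 0, 0, 0, 4.8, -0.1, 3.7, 0, 0, 0]
}}

```text
clock: 10.05
eef_pos: [502.6, -202.7, 160.1]
eef_rot: [3.14, -0.002, -2.723]
wrist_force: [-0.2, -0.1, -0.3]
finger_gap: 94.0
finger_force: 0.0
```

Emit:
{"method": "inch_along", "body": {
  "motion": [0, 0, 0, 0, 0, 0]
}}

```text
clock: 10.15
eef_pos: [503.4, -202.5, 160.8]
eef_rot: [3.139, -0.002, -2.722]
wrist_force: [-0.3, 0.2, 0.8]
finger_gap: 93.8
finger_force: 0.0
```

Run:
```python
from h import *
to((504.3,-205.7,110)); s=manip.read_state(); print(s['eef_pos'],s['eef_rot'])
ims=[]
for n,(x,y) in (('scene',(245,90)),('top',(345,175))):
    p,d=snap(n); np.savez('/tmp/g'+n,p=p,d=d); ims.append(cv2.resize(p[y:y+100,x:x+80,::-1],(400,500),interpolation=cv2.INTER_NEAREST)); 
    print(n,proj(n,s['eef_pos']).round(1),proj(n,s['eef_pos']+[0,0,18.8]).round(1))
cv2.imwrite('pics/c3.png',np.hstack(ims))
```

```text
tool shift [ 0.4 -3.4 50.8]
tool axes [[-0.913, -0.407, 0.002], [-0.407, 0.913, 0.002], [-0.003, 0.001, -1.0]]
[ 503.38298765 -202.54083529  160.78531039] [ 3.13923241e+00 -1.92003507e-03 -2.72196043e+00]
scene [[290.8 136.3]] [[290.5 131.5]]
top [[382.4 223. ]] [[383.5 222.1]]
```

View pics/c3.png

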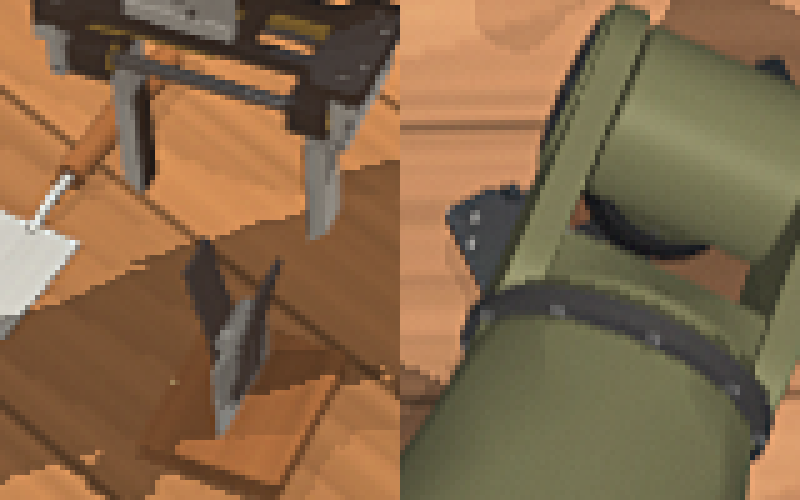

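Both fingertips are visible in the scene view, at crop (145,190) and (318,237), straddling the clip's handles. I'll read their true height from depth.

Run:
```python
from h import *
g=np.load('/tmp/gscene.npz');d=g['d'];P=cloud('scene',d)
R=rot();T=manip.read_state()['eef_pos']
b=(P-T)@R  # tool coords
for side in(-1,1):
    m=(d>0)&(abs(b[...,0])<14)&(side*b[...,1]>42)&(side*b[...,1]<65)&(b[...,2]>-90)&(b[...,2]<40)
    q=b[m]; print(side,len(q),q.min(0).round(1),q.max(0).round(1),np.percentile(q[:,2],[90,95,98]).round(1))
# clip handle tops in tool coords
m=(d>0)&(P[...,2]>118)&(P[...,2]<145)&(abs(b[...,0])<30)&(abs(b[...,1])<32)
q=b[m];w=P[m];print(len(q),q.min(0).round(1),q.max(0).round(1),w[:,2].max())
for h in (0,1):
    k=(q[:,1]>0)==h; print(q[k].mean(0).round(1),q[k].min(0).round(1),q[k].max(0).round(1))
```

```text
-1 133 [-12.7 -59.7 -88.8] [ 13.7 -44.2 -16.1] [-29.4 -27.5 -23.2]
1 118 [-10.4  47.5 -89.9] [ 13.6  61.8 -17.7] [-32.8 -27.8 -22.6]
64 [-17.3 -24.9  26.4] [17.2 23.7 45.2] 136.82654048634603
[  0.3 -20.7  36.7] [-13.4 -24.9  27.6] [ 17.2 -16.4  45.2]
[-2.3 21.1 33.1] [-17.3  18.   26.4] [14.6 23.7 42.5]
```

Measured, the real fingertips sit about 18 mm above the reported TCP, which matches what the lid contact showed. So I'll lower to TCP z≈86 (tips ≈104), shifted −2 mm in y to centre on the handles.

To row units: 75 mm is 3.75, -2 mm is -0.1.

Emit:
{"method": "inch_along", "body": {
  "motion": [0, -0.1, 0.5, 0, 0, 0, 0, -0.1, 1.5, 0, 0, 0, 0, -0.1, 2.5, 0, 0, 0, 0, -0.1, 3.25, 0, 0, 0, 0, -0.1, 3.75, 0, 0, 0]
}}

```text
clock: 10.75
eef_pos: [504.9, -205.1, 86.4]
eef_rot: [3.141, -0.0, -2.722]
wrist_force: [0.0, -0.0, 0.2]
finger_gap: 94.0
finger_force: 0.0
```

Emit:
{"method": "inch_along", "body": {
  "motion": [0, 0, 0, 0, 0, 0, 0, 0, 0, 0, 0, 0, 0, 0, 0, 0, 0, 0],
  "jaw": 54,
  "clamp_n": 10
}}

```text
clock: 11.05
eef_pos: [505.3, -205.4, 88.3]
eef_rot: [-3.14, 0.001, -2.722]
wrist_force: [0.1, 0.3, 0.7]
finger_gap: 73.4
finger_force: 0.0
```

Run:
```python
from h import *
s=manip.read_state();R=rot();T=s['eef_pos']; p,d=snap('scene');P=cloud('scene',d);b=(P-T)@R
for side in(-1,1):
    m=(d>0)&(abs(b[...,0])<14)&(side*b[...,1]>25)&(side*b[...,1]<50)&(b[...,2]>-90)&(b[...,2]<25); q=b[m]; print(side,len(q),q.min(0).round(1),q.max(0).round(1))
m=(d>0)&(abs(b[...,0])<22)&(abs(b[...,1])<25)&(b[...,2]<-25)&(b[...,2]>-60); q=b[m]
for h in(0,1):
    k=q[(q[:,1]>0)==h]; print(len(k),k.min(0).round(1),k.max(0).round(1))
print(T,s['eef_rot'])
cv2.imwrite('pics/c4.png',cv2.resize(p[100:190,250:340,::-1],(600,600),interpolation=cv2.INTER_NEAREST))
```

```text
-1 116 [-11.4 -49.2 -89.6] [ 10.6 -34.3 -19.7]
1 98 [-13.4  25.6 -89. ] [  7.1  49.9 -22.5]
51 [-15.4 -23.7 -47.2] [ 16.  -12.8 -25.3]
23 [-17.3  19.1 -49.6] [ 15.6  24.9 -28.4]
[ 505.28361422 -205.37977692   88.25080402] [-3.14041379e+00  9.54423275e-04 -2.72232416e+00]
```

View pics/c4.png

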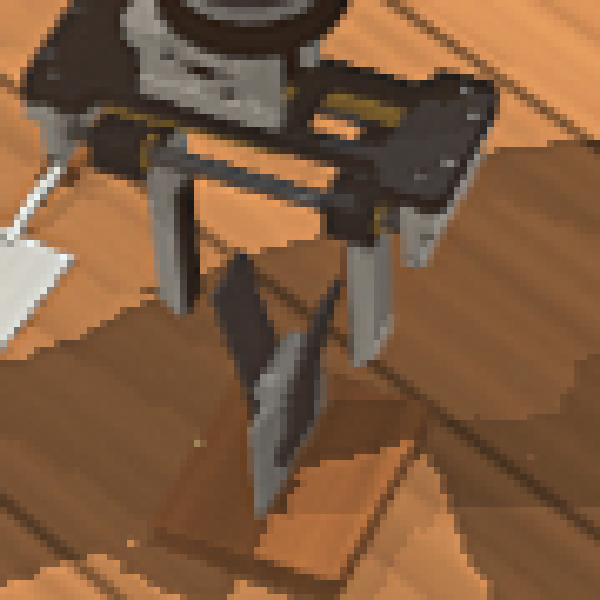

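The fingers straddle the handles, with handle tops at about (240,260) and (335,285) and fingertips at (180,310) and (365,360) in the crop. Everything is centred, so I'll squeeze.

Emit:
{"method": "inch_along", "body": {
  "motion": [0, 0, 0, 0, 0, 0, 0, 0, 0, 0, 0, 0, 0, 0, 0, 0, 0, 0, 0, 0, 0, 0, 0, 0, 0, 0, 0, 0, 0, 0],
  "jaw": 15,
  "clamp_n": 25
}}

```text
clock: 11.6
eef_pos: [505.8, -205.8, 89.0]
eef_rot: [-3.139, 0.002, -2.722]
wrist_force: [-1.3, 0.3, 13.5]
finger_gap: 29.6
finger_force: 8.8
```

Emit:
{"method": "inch_along", "body": {
  "motion": [0, 0, 0, 0, 0, 0, 0, 0, 0, 0, 0, 0, 0, 0, 0, 0, 0, 0, 0, 0, 0, 0, 0, 0, 0, 0, 0, 0, 0, 0]
}}

```text
clock: 12.1
eef_pos: [505.9, -205.8, 89.4]
eef_rot: [-3.139, 0.002, -2.722]
wrist_force: [-1.8, 0.6, 15.7]
finger_gap: 22.1
finger_force: 25.2
```

The manual's scale: shifts go in units of 20 mm and turns go in units of 0.25 rad. Converting my numbers, -55 mm is -2.75, -40 mm is -2.

Emit:
{"method": "inch_along", "body": {
  "motion": [0, 0, -0.2, 0, 0, 0, 0, 0, -0.7, 0, 0, 0, 0, 0, -1.3, 0, 0, 0, 0, 0, -2, 0, 0, 0, 0, 0, -2.75, 0, 0, 0]
}}

```text
clock: 12.6
eef_pos: [504.8, -205.2, 143.7]
eef_rot: [-3.141, 0.0, -2.722]
wrist_force: [-1.2, -0.2, -1.2]
finger_gap: 22.5
finger_force: 25.0
```

Emit:
{"method": "inch_along", "body": {
  "motion": [0, 0, -1.25, 0, 0, 0, 0, 0, -2.75, 0, 0, 0, 0, 0, -4.5, 0, 0, 0, 0, 0, -5.5, 0, 0, 0, 0, 0, -5.5, 0, 0, 0]
}}

```text
clock: 13.1
eef_pos: [505.6, -205.5, 256.0]
eef_rot: [-3.137, 0.004, -2.722]
wrist_force: [-0.3, 0.1, -0.8]
finger_gap: 22.3
finger_force: 25.0
```

Emit:
{"method": "inch_along", "body": {
  "motion": [0, 0, 0, 0, 0, 0, 0, 0, 0, 0, 0, 0]
}}

```text
clock: 13.3
eef_pos: [504.3, -204.9, 251.0]
eef_rot: [3.14, -0.001, -2.722]
wrist_force: [0.3, -0.7, -1.6]
finger_gap: 22.4
finger_force: 25.0
```

Run:
```python
from h import *
s=manip.read_state(); p,d=snap('scene'); np.savez('/tmp/hold',p=p,d=d)
u,v=proj('scene',s['eef_pos'])[0].astype(int); print(u,v,s['eef_pos'],s['eef_rot'],s['joints'].round(2))
cv2.imwrite('pics/c5.png',cv2.resize(p[max(v-60,0):v+60,u-60:u+60,::-1],(600,600),interpolation=cv2.INTER_NEAREST))
```

```text
288 111 [ 504.31743282 -204.94924997  250.98002836] [ 3.13990876e+00 -1.42357282e-03 -2.72239209e+00] [-0.45  0.25  1.44 -0.    1.46 -2.44]
```

View pics/c5.png

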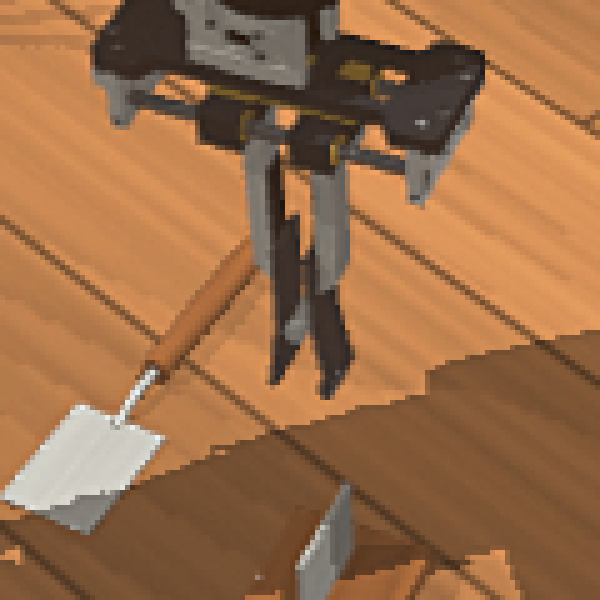

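The clip is held squeezed, with its jaws open and pointing down: tips at crop (275,380) and (325,395). I'll locate the jaw tips in the tool frame.

Add to h.py:
```python
def jaws(n='scene',d=None):
    if d is None: p,d=snap(n)
    s=manip.read_state();R=rot();T=s['eef_pos'];P=cloud(n,d);b=(P-T)@R
    m=(d>0)&(abs(b[...,0])<26)&(abs(b[...,1])<30)&(b[...,2]>-55)&(b[...,2]<60);q=b[m]
    zt=np.sort(q[:,2])[-4]; print(n,'lowest z',np.sort(q[:,2])[-8:].round(1))
    for lo,hi in((-10,5),(5,15),(15,25),(25,45)):
        for h in(0,1):
            k=q[((q[:,1]>0)==h)&(q[:,2]>lo)&(q[:,2]<hi)]
            if len(k)>2: print(lo,h,len(k),k.mean(0).round(1),k.min(0).round(1),k.max(0).round(1))
    return q
```

Run:
```python
from h import *
jaws('scene',np.load('/tmp/hold.npz')['d']);q=jaws()
```

```text
scene lowest z [45.3 45.5 46.7 46.9 48.1 48.2 48.6 49.4]
-10 0 33 [-1.8 -6.9 -2.2] [-16.9 -11.6 -10. ] [12.5 -0.8  4.5]
-10 1 39 [-4.8  8.9 -1. ] [-18.1   0.1 -10. ] [15.1 13.2  4.7]
5 0 16 [-6.3 -7.5  8.1] [-17.  -11.1   5.4] [15.8 -1.9 11.6]
5 1 29 [-4.1 10.2  9.9] [-19.4   0.7   5. ] [19.2 14.4 14.7]
15 0 7 [-11.7 -11.5  20.7] [-14.9 -14.3  17.5] [-6.3 -8.8 23.9]
15 1 23 [-0.7 14.4 20.4] [-15.6  12.1  15.4] [18.1 17.2 24.9]
25 0 27 [ -7.1 -12.1  37.5] [-17.1 -15.3  25.6] [  9.6 -10.1  44. ]
25 1 44 [-1.3 16.6 35.5] [-18.   11.   25.1] [16.9 19.5 44.7]
scene lowest z [45.9 45.9 46.4 46.6 46.6 46.8 47.6 49.8]
-10 0 37 [-3.1 -6.4 -1. ] [-19.5 -12.2  -9.5] [12.9 -0.2  4.8]
-10 1 32 [-4.2  9.3 -1.4] [-17.3   1.   -9.9] [12.5 13.8  4.8]
5 0 14 [-6.7 -7.6  9.6] [-14.4 -10.4   6. ] [ 7.4 -0.9 14.7]
5 1 31 [-4.  10.8  8.9] [-16.6   0.    5.1] [14.4 15.  14.8]
15 0 5 [-12.1 -11.4  20.2] [-14.6 -13.3  16.8] [ -6.8 -10.   23.4]
15 1 21 [ 0.6 14.  20.9] [-17.3  11.9  15. ] [17.5 15.8 24.8]
25 0 26 [ -7.5 -12.2  36.9] [-17.  -16.2  26.3] [  6.  -10.2  44.1]
25 1 46 [-1.7 16.4 35.8] [-17.3  11.8  25.6] [18.6 20.  44.3]
```

To row units: 114 mm is 5.7, -51 mm is -2.55, 0.64 rad is 2.56.

Emit:
{"method": "inch_along", "body": {
  "motion": [-0.5, 1.1, -0.2, 0, 0, 0.48, -1, 2.25, -0.4, 0, 0, 1, -1.5, 3.4, -0.6, 0, 0, 1.52, -2, 4.55, -0.7, 0, 0, 2.04, -2.55, 5.7, -0.7, 0, 0, 2.56]
}}

```text
clock: 13.9
eef_pos: [504.7, -79.3, 266.0]
eef_rot: [-3.142, -0.001, 2.915]
wrist_force: [0.4, -0.1, -1.3]
finger_gap: 22.5
finger_force: 25.0
```

```bash
python3 -c "
from h import *
to((504,0,265),(560,100,265),(603.7,168.8,260));s=manip.read_state();print(s['eef_rot'],s['finger_gap'])"
```

```text
tool shift [18.5 77.1  1. ]
tool shift [-13.6 187.1   1. ]
tool shift [-40.8 264.    5.9]
tool axes [[-0.974, 0.224, 0.001], [0.224, 0.974, -0.0], [-0.001, 0.0, -1.0]]
[-3.14158176e+00 -6.69843423e-04  2.91521646e+00] 22.52956011882174
```

To row units: 116 mm is 5.8, 27 mm is 1.35, 0.65 rad is 2.6.

Emit:
{"method": "inch_along", "body": {
  "motion": [0.25, 1.1, 0, 0, 0, 0.52, 0.5, 2.25, 0, 0, 0, 1.04, 0.75, 3.4, 0, 0, 0, 1.56, 1.05, 4.6, 0, 0, 0, 2.08, 1.35, 5.8, 0, 0, 0, 2.6]
}}

```text
clock: 14.4
eef_pos: [503.7, 39.8, 265.6]
eef_rot: [-3.141, -0.001, 2.265]
wrist_force: [-0.3, -0.5, -1.4]
finger_gap: 22.3
finger_force: 25.0
```

Emit:
{"method": "inch_along", "body": {
  "motion": [0, 0, 0, 0, 0, 0.52, 0, 0, 0, 0, 0, 1.04, 0, 0, 0, 0, 0, 1.56, 0, 0, 0, 0, 0, 2.08, 0, 0, 0, 0, 0, 2.58]
}}

```text
clock: 14.9
eef_pos: [503.8, 38.8, 265.6]
eef_rot: [-3.14, -0.0, 1.621]
wrist_force: [-0.3, 0.3, 0.2]
finger_gap: 22.6
finger_force: 25.0
```

```bash
python3 -c "
from h import *
to((603.7,168.8,260));s=manip.read_state();print(s['eef_rot'],.051+np.pi/2)"
```

```text
tool shift [124.8 106.2   5.5]
tool axes [[-0.05, 0.999, 0.0], [0.999, 0.05, -0.001], [-0.001, -0.0, -1.0]]
[-3.14036232e+00 -3.23440652e-05  1.62054467e+00] 1.6217963267948965
```

To row units: 124 mm is 6.2, 110 mm is 5.5.

Emit:
{"method": "inch_along", "body": {
  "motion": [1.25, 1, 0, 0, 0, 0, 2.75, 2.25, 0, 0, 0, 0, 4.25, 3.6, 0.1, 0, 0, 0, 5.5, 4.7, 0.2, 0, 0, 0, 6.2, 5.3, 0.25, 0, 0, 0]
}}

```text
clock: 15.4
eef_pos: [603.7, 170.4, 259.5]
eef_rot: [-3.139, 0.0, 1.627]
wrist_force: [-0.0, -0.7, -1.0]
finger_gap: 22.2
finger_force: 25.0
```

Emit:
{"method": "inch_along", "body": {
  "motion": [0, 0, 0, 0, 0, 0, 0, 0, 0, 0, 0, 0]
}}

```text
clock: 15.6
eef_pos: [602.7, 168.3, 260.4]
eef_rot: [-3.14, 0.0, 1.626]
wrist_force: [-0.5, -0.2, -1.5]
finger_gap: 22.7
finger_force: 25.0
```

Run:
```python
from h import *
to((603.7,168.8,204.5));s=manip.read_state();print(s['eef_rot']);T=s['eef_pos'];R=rot()
p,d=snap('scene'); P=cloud('scene',d); b=(P-T)@R; ok=d>0
def rep(t,m):
    q=b[m]; print(t,len(q),q.mean(0).round(1),np.percentile(q,2,0).round(1),np.percentile(q,98,0).round(1)) if len(q) else print(t,0)
card=ok&(abs(b[...,0])<75)&(abs(b[...,1])<12)&(P[...,2]>150)&(P[...,2]<178); rep('card',card)
for lo,hi in((15,28),(28,38),(38,50)):
    for sgn in(-1,1): rep(f'jaw {sgn} {lo}',ok&(abs(b[...,0])<22)&(sgn*b[...,1]>4)&(sgn*b[...,1]<26)&(b[...,2]>lo)&(b[...,2]<hi))
for sgn in(-1,1): rep('finger',ok&(abs(b[...,0])<13)&(sgn*b[...,1]>5)&(sgn*b[...,1]<35)&(b[...,2]>-75)&(b[...,2]<-45))
c=b[ok&(P[...,2]>150)&(P[...,2]<178)&(abs(b[...,0])<80)&(abs(b[...,1])<12)];print('card x',c[:,0].min(),c[:,0].max(),'slope',np.polyfit(c[:,0],c[:,1],1))
u,v=proj('scene',T)[0].astype(int)
cv2.imwrite('pics/c6.png',cv2.resize(p[v-55:v+65,u-60:u+60,::-1],(600,600),interpolation=cv2.INTER_NEAREST))
```

```text
tool shift [ 0.5  1.1 55.9]
tool axes [[-0.055, 0.998, -0.0], [0.998, 0.055, -0.002], [-0.002, -0.0, -1.0]]
[-3.14004195e+00  3.56163692e-04  1.62612134e+00]
card 311 [ 1.3  3.1 96.5] [-59.8  -0.3  84.7] [ 63.    5.8 109.8]
jaw -1 15 2 [ 15.1 -12.1  25.3] [ 15.1 -12.4  23.2] [ 15.2 -11.9  27.4]
jaw 1 15 48 [ 1.4 13.6 21.4] [-13.5  10.8  15.5] [15.  16.  27.6]
jaw -1 28 6 [ 12.6 -12.3  33.3] [  8.9 -14.1  29.7] [ 15.8 -11.1  37.5]
jaw 1 28 43 [ 0.6 15.8 33.1] [-14.   12.3  28.7] [15.4 18.7 37.7]
jaw -1 38 18 [ 11.5 -12.7  42.3] [  3.9 -16.2  38.5] [ 17.6 -10.6  47.5]
jaw 1 38 39 [ 2.  16.4 43.6] [-15.9  11.4  38.6] [17.7 19.  49.2]
finger 36 [  6.3 -13.2 -50.7] [ -2.4 -22.3 -60.6] [ 10.5  -6.8 -45.3]
finger 56 [  7.2  19.3 -58.8] [  1.    7.7 -74.3] [ 11.2  24.3 -46. ]
card x -62.10762447736705 64.80147509174397 slope [0.00739837 3.08033103]
```

View pics/c6.png

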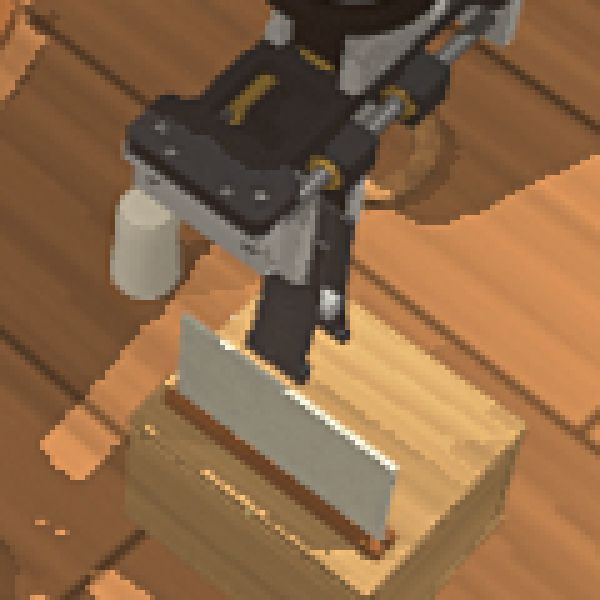

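The jaws (crop (270–305, 380) and (345,335)) hang above and astride the card's top edge (185,315)–(395,465). They need to move about 1.5 mm further along tool +y. I'll correct that and descend.

To row units: 1.5 mm is 0.075, 1 mm is 0.05, 0.005 rad is 0.02.

Emit:
{"method": "inch_along", "body": {
  "motion": [0.015, 0.05, 0, 0, 0, 0.012, 0.025, 0.075, 0.25, 0, 0, 0.02, 0.025, 0.075, 0.75, 0, 0, 0.02, 0.025, 0.075, 1.25, 0, 0, 0.02, 0.025, 0.075, 1.65, 0, 0, 0.02]
}}

```text
clock: 16.15
eef_pos: [604.2, 168.8, 226.8]
eef_rot: [-3.14, 0.0, 1.621]
wrist_force: [0.0, -0.1, -1.2]
finger_gap: 22.4
finger_force: 25.0
```

Emit:
{"method": "inch_along", "body": {
  "motion": [0, 0, 0.3, 0, 0, 0, 0, 0, 0.6, 0, 0, 0, 0, 0, 0.85, 0, 0, 0, 0, 0, 1, 0, 0, 0, 0, 0, 1.05, 0, 0, 0]
}}

```text
clock: 16.65
eef_pos: [604.5, 169.0, 207.0]
eef_rot: [-3.141, 0.0, 1.621]
wrist_force: [0.7, -0.5, -0.9]
finger_gap: 22.4
finger_force: 25.0
```

Emit:
{"method": "inch_along", "body": {
  "motion": [0, 0, 0, 0, 0, 0, 0, 0, 0, 0, 0, 0, 0, 0, 0, 0, 0, 0]
}}

```text
clock: 16.95
eef_pos: [604.6, 169.0, 207.6]
eef_rot: [3.141, -0.0, 1.621]
wrist_force: [0.9, -0.5, -0.3]
finger_gap: 22.3
finger_force: 25.0
```

Run:
```python
from h import *
s=manip.read_state();print(s['eef_pos'],s['eef_rot'],s['joints'].round(2));T=s['eef_pos'];R=rot()
p,d=snap('scene'); P=cloud('scene',d); b=(P-T)@R; ok=d>0
hsv=cv2.cvtColor(p,cv2.COLOR_RGB2HSV); dark=hsv[...,2]<90
def rep(t,m):
    q=b[m]; print(t,len(q),q.mean(0).round(1),np.percentile(q,2,0).round(1),np.percentile(q,98,0).round(1)) if len(q) else print(t,0)
far=ok&(abs(b[...,0])>24)&(abs(b[...,0])<66)&(abs(b[...,1])<10)&(P[...,2]>120)&(P[...,2]<180); rep('card',far)
for lo,hi in((5,20),(20,32),(32,44),(38,60)):
    for sgn in(-1,1): rep(f'jaw {sgn} {lo}',dark&ok&(abs(b[...,0])<22)&(sgn*b[...,1]>6)&(sgn*b[...,1]<26)&(b[...,2]>lo)&(b[...,2]<hi))
c=b[far];print('card x',c[:,0].min(),c[:,0].max(),np.polyfit(c[:,0],c[:,1],1))
u,v=proj('scene',T)[0].astype(int)
cv2.imwrite('pics/c7.png',cv2.resize(p[v-35:v+45,u-40:u+40,::-1],(600,600),interpolation=cv2.INTER_NEAREST))
```

```bash
python3 -c "
from h import *
box()"
```

```text
[604.62007789 169.04973053 207.60085368] [ 3.14116730e+00 -3.28240342e-05  1.62081972e+00] [ 0.21  0.46  1.25 -0.    1.43  0.16]
card 377 [ 2.9  0.9 57.8] [-62.   -1.6  31.8] [62.4  3.2 86.6]
jaw -1 5 6 [ 13.4 -10.5  10.8] [  6.3 -13.2   5.2] [16.  -8.2 18.8]
jaw 1 5 44 [ 1.8 12.2 13.3] [-12.    9.7   6.4] [15.1 15.2 19.4]
jaw -1 20 3 [ 15.1 -12.4  26.8] [ 13.8 -14.2  23. ] [ 16.4 -11.5  31.6]
jaw 1 20 43 [ 0.8 14.2 25.9] [-12.2  11.7  20.6] [15.  16.2 31.5]
jaw -1 32 12 [ 12.4 -13.1  39.1] [  4.8 -14.8  33.6] [ 16.8 -11.2  42. ]
jaw 1 32 42 [ 2.3 16.5 37.8] [-13.3  12.5  32.8] [17.1 18.9 43.1]
jaw -1 38 10 [ 11.1 -13.   41.9] [  4.  -14.9  39.4] [ 16.8 -11.1  46.4]
jaw 1 38 29 [ 1.4 16.2 42.5] [-14.5  11.   38.4] [17.3 18.7 47.4]
card x -63.93082497561081 63.633522145410694 [-0.00222137  0.8962882 ]
scene lid 611 [-27.1  28.1  99.3] [ 0.008  -0.0034  1.    ] theta 0.008
card 527 [ 42.8   5.9 144. ] [1.0e+00 7.0e-04 2.7e-03] [ 22.5 -64.1 112.1] [ 61.8  64.9 181.9]
card top 251 [ 46.2   5.4 169.5] [ 26.6 -62.  160. ] [ 61.8  64.9 181.9]
```

View pics/c7.png

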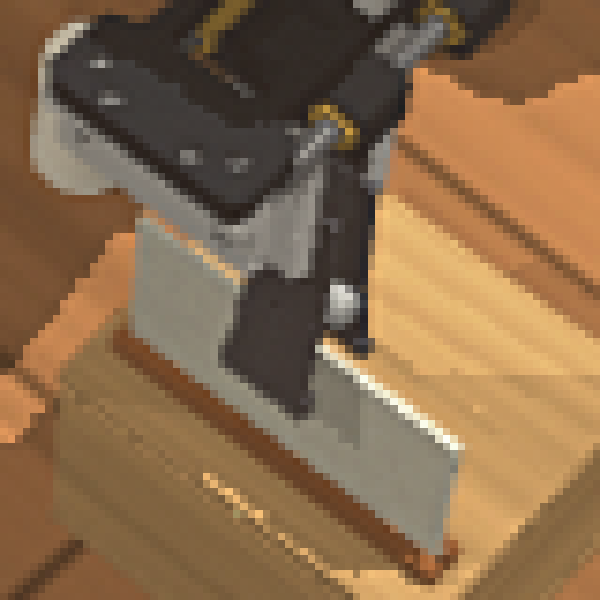

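The jaws are astride the card. The outer jaw's bottom corners are at crop (225,362) and (308,415), and the card's top edge ends at (137,215) and (462,447). I'll get the depth by casting rays onto those known planes.

Run:
```python
from h import *
T=manip.read_state()['eef_pos'];R=rot();K,Rc,t=cam('scene');o=(-Rc.T@t-T)@R
u0,v0=proj('scene',T)[0].astype(int)-[40,35]
def hit(cx,cy,y):
    r=(Rc.T@np.linalg.solve(K,[u0+cx/7.5-.5,v0+cy/7.5-.5,1]))@R; return (o+r*(y-o[1])/r[1]).round(1)
for y in(15,17,19): print('jaw',y,hit(225,362,y),hit(308,415,y))
print('card top, outer face', hit(137,222,2.4),hit(462,450,2.4))
print('inner jaw lower corner',hit(370,355,-13), 'card top true tool z',T[2]-172)
```

```text
jaw 15 [-14.9  15.   50.1] [18.  15.  45.5]
jaw 17 [-13.6  17.   46.2] [19.2 17.  41.7]
jaw 19 [-12.2  19.   42.4] [20.5 19.  37.9]
card top, outer face [-62.7   2.4  33.2] [65.7  2.4 28.3]
inner jaw lower corner [ 19.7 -13.   42. ] card top true tool z 35.49504595396337
```

Run:
```python
from h import *
T=manip.read_state()['eef_pos'];R=rot();K,Rc,t=cam('scene');o=(-Rc.T@t-T)@R
p,d=snap('scene');P=cloud('scene',d);b=(P-T)@R
g=cv2.cvtColor(p,cv2.COLOR_RGB2GRAY)
m=((d>0)&(g<75)&(abs(b[...,0])<25)&(b[...,1]>8)&(b[...,1]<24)&(b[...,2]>0)&(b[...,2]<60))
q=b[m]; A=np.c_[q[:,0],q[:,2],np.ones(len(q))]; c=np.linalg.lstsq(A,q[:,1],rcond=None)[0]; print('plane y=ax+bz+c',c.round(3),len(q))
nrm=np.array([-c[0],1,-c[1]])
v,u=np.nonzero(m); r=(np.linalg.solve(K,np.c_[u,v,np.ones(len(u))].T).T@Rc)@R
h=o+r*((c[2]-o@nrm)/(r@nrm))[:,None]
rc=cv2.minAreaRect(h[:,[0,2]].astype(np.float32)); print(np.round(rc[0],1),np.round(rc[1],1),round(rc[2],1)); print(cv2.boxPoints(rc).round(1).tolist())
# bottom edge and side edges: by columns
xs=np.arange(-12,14,4); print('bottom',[(int(x),h[abs(h[:,0]-x)<2.5,2].max().round(1)) for x in xs])
zs=np.arange(14,40,4); print('sides',[(int(z),h[abs(h[:,2]-z)<2.5,0].min().round(1),h[abs(h[:,2]-z)<2.5,0].max().round(1)) for z in zs])
f=(d>0)&(abs(b[...,0])>24)&(abs(b[...,0])<62)&(abs(b[...,1])<8)&(b[...,2]<60)
v,u=np.nonzero(f); r=(np.linalg.solve(K,np.c_[u,v,np.ones(len(u))].T).T@Rc)@R; hc=o+r*((2-o[1])/r[:,1])[:,None]
print('card top',[(int(x),hc[abs(hc[:,0]-x)<3,2].min().round(1)) for x in(-55,-45,-35,28,35,45,55) if (abs(hc[:,0]-x)<3).any()])
```

```text
plane y=ax+bz+c [-0.025  0.128 10.978] 150
[ 3.4 23. ] [33.1 48.2] 2.8
[[-14.300000190734863, 46.20000076293945], [-12.0, -1.899999976158142], [21.100000381469727, -0.30000001192092896], [18.799999237060547, 47.79999923706055]]
bottom [(-12, np.float64(45.5)), (-8, np.float64(46.5)), (-4, np.float64(45.1)), (0, np.float64(46.1)), (4, np.float64(47.1)), (8, np.float64(45.7)), (12, np.float64(46.7))]
sides [(14, np.float64(-12.2), np.float64(14.1)), (18, np.float64(-11.1), np.float64(14.8)), (22, np.float64(-10.5), np.float64(16.0)), (26, np.float64(-12.4), np.float64(16.0)), (30, np.float64(-11.8), np.float64(14.8)), (34, np.float64(-13.8), np.float64(15.4)), (38, np.float64(-13.8), np.float64(19.2))]
card top [(-55, np.float64(-334.1)), (-45, np.float64(-346.6)), (-35, np.float64(-343.0)), (28, np.float64(-339.0)), (35, np.float64(-338.6)), (45, np.float64(-343.1)), (55, np.float64(-342.7))]
```

To row units: 1.5 mm is 0.075, -1 mm is -0.05.

Emit:
{"method": "inch_along", "body": {
  "motion": [-0.025, 0, 0.05, 0, 0, 0, -0.05, 0, 0.075, 0, 0, 0, -0.05, 0, 0.075, 0, 0, 0, -0.05, 0, 0.075, 0, 0, 0, -0.05, 0, 0.075, 0, 0, 0]
}}

```text
clock: 17.6
eef_pos: [604.6, 168.0, 205.8]
eef_rot: [3.142, 0.0, 1.621]
wrist_force: [0.8, -0.3, -0.7]
finger_gap: 22.2
finger_force: 25.0
```

```bash
python3 -c "
from h import *
s=manip.read_state();print(s['clock'],s['eef_pos'],s['wrist_force'],s['finger_gap'],s['qd'].round(3));print(manip.sign_off())"
```

```text
17.6 [604.57527467 168.04075272 205.84468529] [ 0.76159514 -0.30946984 -0.65415138] 22.21995882266166 [-0.002  0.001  0.001 -0.002  0.002  0.   ]
the job is handed in; nothing more can be done
None
```

I shut the lid fully and handed the job in at 17.6 s, with the clip held squeezed open astride the middle of the card's top edge, about 15 mm deep by my estimate (give or take 2–3 mm) and, by my measurements, clear of card and box.

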